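# Clip the camera extension posts back on their rail in size order

### The job

Put the two loose aluminium extension posts back on the rail, pressing each one straight down over an empty stud until it clicks and sits flush and upright on the rail. The four posts must then run in order of size along the rail, so look at which end the smallest post already stands; leave that smallest one clipped where it is.

Things in the scene. Friction and masses are not known exactly. Their poses are not given: they have to be found in the camera images.
- rail: Fixed dark rail lying flat, 360 long (y) x 62 (x) x 12 thick; origin: centre of underside, z up. Four equal pointed steel studs on its top at x 0, y -127.5, -42.5, 42.5, 127.5 mm: 19 wide up to 17 above the rail's top, tapering to a 5 wide tip 34 above it. Inner two are empty; outer two hold the smallest and the largest post, either way round. Spring balls on each stud's sides hold a post.
- post_small: Smallest aluminium post, an upright cylinder 33 in diameter x 44 high, already clipped on one of the rail's outer studs. Origin: centre of its underside, z up. The largest post (60 x 76) is clipped on the other outer stud.
- post_second: Loose aluminium cylinder 40 in diameter x 54 high, 0.14 kg, standing on the table; origin: centre of underside, z up. Flat closed top; in the underside a round mouth 22 wide, wider inside, 38 deep. On a stud the spring balls stop it 17 mm above the rail; a straight push of up to 15 N clicks it past them, down onto the rail's top. Belongs next to the smallest.
- post_third: Loose aluminium cylinder 50 in diameter x 66 high, 0.25 kg, standing on the table. Same mouth (22 wide), chamber, click, origin and axes as the second post. Belongs on the empty stud next to the largest post.
Mind the look-alikes: they are no part of the job. What is shaped like the post_third but pink or red is not meant. What is shaped like the post_second but orange or purple is not meant.

How it is judged:
By the outcome, as a careful person would: the job done as asked, in the order asked, and still so for the second after the job is handed in, with the robot touching nothing.
It also fails if it takes over 54 s, if anything falls off the work surface, if the arm or the gripper's body presses on something with over 40 N, if the wrist force passes 120 N, or if a joint passes its speed limit or range.

### The arm

A 7-joint arm with a two-finger parallel gripper is mounted at the origin on the work surface. World frame = base frame: x ahead of the robot, y to its left, z up, the work surface at z = 0. Lengths are in m, angles in rad, forces in N, time in s.
With the tool pointing down it reaches from about 0.425 to 0.925 m from the base axis. Payload 6.8 kg.
Tool frame: the origin (TCP) lies between the finger pads; the fingertips stand 22 mm ahead of it and the grasp point (between the pads) lies 3 mm ahead of it; z points along the fingers, y is the direction in which the jaws open and shut (so a half turn about z gives the same grasp; the last joint's range is limited). The gripper opens to 85 mm and grips with 20 to 120 N. Pads are 22 mm wide; open, the fingers measure 114 mm over their backs; the gripper's body (76 mm by 85 mm) begins 54 mm behind the grasp point. The pads swing forward as they close: fully open they stand 13 mm farther back than shut.
Start: joints at [-1.315, 0.477, 0.022, 1.555, -0.011, 1.109, -0.083], TCP at [0.24, 0.631, 0.253] pointing down, gripper open.
Joint ranges: [-2.96, 2.96], [-0.34, 2.1], [-1.41, 1.46], [0.24, 2.44], [-1.37, 4.51], [0.17, 1.92], [-2.96, 2.96]. Speed limits (rad/s): [2.39, 2.39, 3.14, 3.14, 3.14, 3.14, 3.14].

### API

Orientations are given as a unit quaternion [w, x, y, z].
In Python, from station import bot gives the robot as it stands. The module is installed in compiled form; this text tells all that it offers.
- The arm moves only by the tool drive_tool, never from a script. Its argument "series" is one flat list of numbers, 7 for each row, row after row: the opening, from -1 (shut) to 1 (fully open), then the shift along the tool's x, y, z in mm, then the turn, a rotation vector about the tool's x, y, z in rad. In form: [jaw, x, y, z, wx, wy, wz, jaw, x, y, z, wx, wy, wz, ...]. A call has 1 to 12 rows; each row shifts and turns the commanded pose from where the row before left it, along the tool's axes as they then stand; what a row does not reach is not made up. A row lasts 1/8 s, in which the tool goes at most 62.5 mm and 10.7 degrees, less where a joint would pass 70% of its speed; a pose out of reach is approached as far as the arm can. A call with a gripper value outside its range is refused whole. The fingers move at their own pace and stop on an object; "force" is the grip in N (left out, the last holds). Time passes only in rows, so rows that do not move let the fingers close. It gives the time, the measured TCP pose, the force and the opening at its end, in the units of the state.
- bot.get_obs(): the state, without advancing time (a new reading comes with each control period).
- bot.read_camera(name): name is "scene" or "top"; returns a dict with "pixels" (480x640x3 uint8, blue, green, red), "camera_matrix" (3x3 intrinsics, pixels), "rvec" (rotation vector, rad) and "tvec" (3), from world to camera coordinates, as OpenCV has them. Camera axes: x right, y down, z forward; pixel columns grow to the right and rows downward; lengths in m; the calibration is good to about 2 mm. A picture is of the moment at which its call begins. There is no depth.
- bot.hand_in(): hands the job in, once; it reports no verdict.
The state is a dict: "t": time; "q": joint angles; "joint_vel": joint speeds; "joint_torque": joint torques, N m; "eef_pos": TCP position; "tool_rot": TCP orientation; "contact_force": force on the tool from outside, world axes, zero at the start; "torque": the same for the moment, N m; "gripper_width": opening from 0.0 (shut) to 1.0 (fully open).
Only numpy, scipy, OpenCV 4.12 (cv2) and the standard library are available. Lean on these libraries where they do the work, as an engineer would, in place of code of your own. Each camera call takes 0.05 s, during which the arm holds its last target. There are 200 camera calls.

## Working session

There is one attempt and no reset: what is moved stays moved. The work goes in short steps, Python scripts to look and compute and a tool call to move; the robot and the scene stay as the last step left them, time stands still between calls to the robot, and variables do not carry over. Pictures are saved under pics/ and viewed, about 8 in all and at most 12, crops included, and the job is handed in when it is done.

Besides the shell and the picture viewer there is one more tool, called after "Request:" as name(argument=value, ...) on one line, values as JSON. drive_tool: Moves the arm, as the interface text tells. Its arguments: {"type":"object","properties":{"series":{"type":"array"},"force":{"type":"number"}},"required":["series"]}

```bash
mkdir -p pics; cat > h.py <<'E'
import numpy as np, cv2
from station import bot
def cam(n):
    d=bot.read_camera(n); d['R']=cv2.Rodrigues(np.array(d['rvec'],float))[0]; d['t']=np.array(d['tvec'],float).ravel(); d['K']=np.array(d['camera_matrix'],float); d['pixels']=np.array(d['pixels']); return d
def ray(d,u,v,z):
    r=d['R'].T@np.linalg.solve(d['K'],[u,v,1.]); c=-d['R'].T@d['t']; return c+r*(z-c[2])/r[2]
def proj(d,p):
    return cv2.projectPoints(np.array(p,float).reshape(-1,1,3),np.array(d['rvec'],float),d['t'],d['K'],None)[0].reshape(-1,2)
E
python3 - <<'E'
from h import *
for n in ('scene','top'):
    d=cam(n); cv2.imwrite(f'pics/{n}0.png',d['pixels']); print(n,-d['R'].T@d['t'],d['R'][2],d['K'][0,0])
o=bot.get_obs(); print(o['eef_pos'],o['tool_rot'],o['t'],o['gripper_width'])
E
```

```text
scene [ 0.83275502 -0.03607838  0.66545343] [-0.4835126   0.17018212 -0.85863474] 444.5005319332015
top [0.42914847 0.06504715 0.87958483] [ 0.07928138 -0.00406897 -0.99684397] 481.99850728521
[0.24000466 0.63038247 0.25243383] [-9.27519184e-05  1.80887094e-01  9.83503538e-01 -8.01203820e-04] 0.1 0.997311032476899
```

View pics/scene0.png

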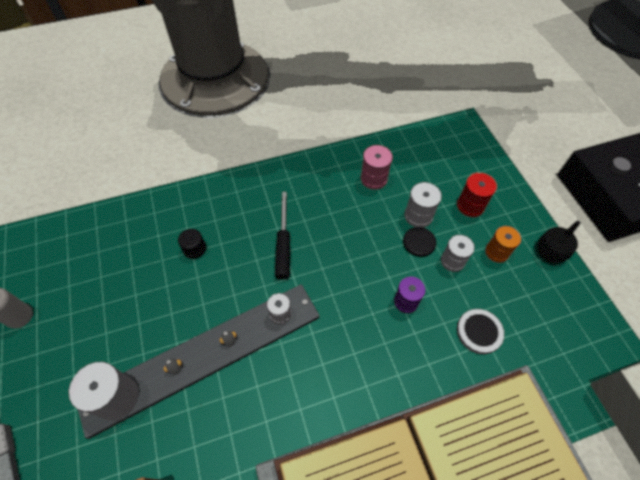

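View pics/top0.png

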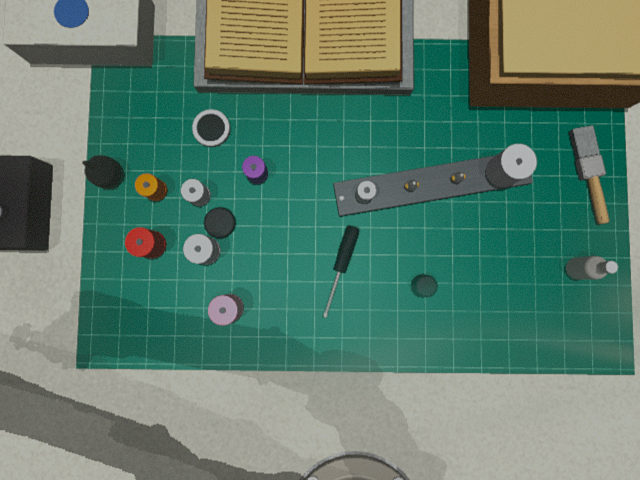

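```bash
cat > m.py <<'E'
from h import *
def disc(d,u,v,z,r,thr=None,w=34):
    p=d['pixels'].astype(int); y0,x0=int(v)-w,int(u)-w
    c=p[y0:y0+2*w,x0:x0+2*w]; lum=c.min(2)
    t=thr or 150
    m=(lum>t).astype(np.uint8); n,l,s,cen=cv2.connectedComponentsWithStats(m)
    i=l[w-6:w+6,w-6:w+6]; i=np.bincount(i[i>0]).argmax()
    cs,_=cv2.findContours((l==i).astype(np.uint8),cv2.RETR_EXTERNAL,cv2.CHAIN_APPROX_NONE)
    e=cv2.fitEllipse(cv2.convexHull(max(cs,key=len))); return (e[0][0]+x0,e[0][1]+y0),e[1],ray(d,e[0][0]+x0,e[0][1]+y0,z)
E
python3 - <<'E'
from m import *
T=cam('top');S=cam('scene')
for nm,z,a,b in (('second',.054,(193,190),(460,245)),('third',.066,(200,248),(425,195)),('small',.056,(367,190),(278,304)),('large',.088,(518,162),(95,386))):
    for d,q in((T,a),(S,b)):
        x=int(q[0]);y=int(q[1]); lum=d['pixels'][y-25:y+25,x-25:x+25].min(2)
        print(nm,np.percentile(lum,[50,90,98]),*[np.round(k,4) for k in disc(d,*q,z,0)])
for a,b in (((412,185),(228,338)),((459,177),(172,366))):
    print(ray(T,*a,.035),ray(S,*b,.035))
t=T['pixels'][130:300,80:280];s=S['pixels'][140:320,350:550]
im=np.hstack([cv2.resize(t,(400,340),interpolation=2),cv2.resize(s,(378,340),interpolation=2)])
t=T['pixels'][140:220,330:540];s=S['pixels'][280:440,70:330]
im2=np.hstack([cv2.resize(t,None,fx=1.9,fy=1.9,interpolation=2)[:152],np.zeros((152,379,3),np.uint8)])[:,:778]
im2=np.hstack([cv2.resize(t,(400,240),interpolation=2),cv2.resize(s,(378,240),interpolation=2)])
cv2.imwrite('pics/crop1.png',np.vstack([im,im2]))
E
```

```text
second [ 39. 172. 176.] [191.7492 189.6632] [21.3712 21.8825] [0.5757 0.2873 0.054 ]
second [ 33. 186. 198.] [461.0317 245.6151] [19.6952 24.9039] [0.5776 0.2874 0.054 ]
third [ 54. 173. 176.] [197.3531 248.1356] [27.9876 28.5505] [0.4739 0.2713 0.066 ]
third [ 37.5 197.  200. ] [425.6943 194.4014] [22.5964 28.8873] [0.4763 0.2713 0.066 ]
small [ 91.  125.1 175. ] [366.4084 189.5358] [17.4443 17.7318] [ 0.5795 -0.0147  0.056 ]
small [ 78.  170.1 198. ] [277.9821 303.6431] [19.6061 21.4305] [ 0.581  -0.0138  0.056 ]
large [ 64. 176. 179.] [518.4702 160.7731] [33.6826 35.0125] [ 0.6256 -0.2657  0.088 ]
large [193. 197. 198.] [ 93.2499 386.2317] [41.4556 53.5137] [ 0.6271 -0.2641  0.088 ]
[ 0.59250779 -0.09763471  0.035     ] [ 0.60044063 -0.096024    0.035     ]
[ 0.60800045 -0.18132476  0.035     ] [ 0.61494439 -0.17895648  0.035     ]
```

View pics/crop1.png

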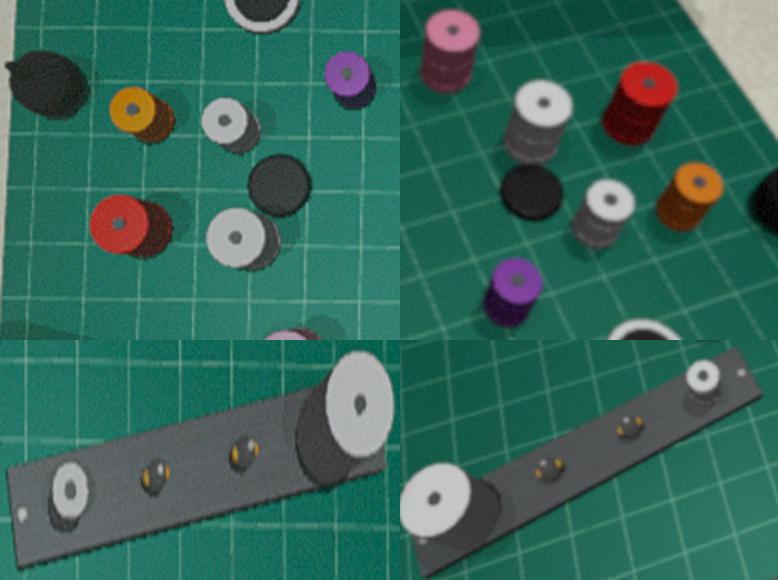

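Top-view candidates: shape of third: grey (197,248), red (140,242), pink (223,310). Shape of second: grey (192,190), orange (147,185), purple (254,167). The bare aluminium (grey) ones fit the description, and the crop confirms this. The smallest post stands at (366,190) and the largest at (518,161). Post second goes on stud (412,185) at about (0.596,-0.098), and third on (459,177) at about (0.611,-0.181). Third goes first.

Request:
drive_tool(series=[1, -34.8, -25.2, 10, 0, 0, 0, 1, -34.8, -25.2, 10, 0, 0, 0, 1, -34.8, -25.2, 10, 0, 0, 0, 1, -34.8, -25.2, 10, 0, 0, 0, 1, -34.8, -25.2, 10, 0, 0, 0, 1, -34.8, -25.2, 10, 0, 0, 0, 1, -34.8, -25.2, 10, 0, 0, 0, 1, -34.8, -25.2, 10, 0, 0, 0, 1, -34.8, -25.2, 10, 0, 0, 0, 1, -34.8, -25.2, 10, 0, 0, 0, 1, 0, 0, 0, 0, 0, 0], force=60)

```text
t: 1.58
eef_pos: [0.4774, 0.2672, 0.1525]
tool_rot: [0.0, 0.184, 0.983, -0.001]
contact_force: [-0.9, 0.7, 0.3]
gripper_width: 1.002
```

```bash
cat > go.py <<'E'
import sys; from h import *
from scipy.spatial.transform import Rotation as Ro
# go.py x y z jawdeg : shift in tool axes (mm) before turn, and after turn, plus turn (rad about tool z)
x,y,z,a=map(float,sys.argv[1:5]); o=bot.get_obs(); w=o['tool_rot']
R=Ro.from_quat([w[1],w[2],w[3],w[0]]); M=R.as_matrix(); p=np.array(o['eef_pos'])
ya=np.array([np.cos(np.radians(a)),np.sin(np.radians(a)),0])
if ya@M[:,1]<0: ya=-ya
zt=np.array([0,0,-1.]); G=np.c_[np.cross(ya,zt),ya,zt]
rv=Ro.from_matrix(M.T@G).as_rotvec(); d=(np.array([x,y,z])-p)*1e3
np.set_printoptions(suppress=True,precision=4)
print('t',o['t'],'p',p,'jaw',np.degrees(np.arctan2(M[1,1],M[0,1])),'tilt',M[:2,2],'F',o['contact_force'],'w',o['gripper_width'],'q',np.array(o['q']))
print('turn',rv,'shift now',M.T@d,'shift after turn',G.T@d)
E
python3 go.py .4751 .2713 .043 69
```

```text
t 1.575 p [0.4774 0.2672 0.1525] jaw 68.76958321368843 tilt [-0.0005 -0.0026] F [-0.9411  0.7267  0.2796] w 1.0020111992310234 q [-0.7223  0.3914  0.1207  1.9615 -0.0618  0.7941  0.6331]
turn [-0.0026  0.0005 -0.004 ] shift now [  3.6555   3.329  109.5188] shift after turn [  3.5866   3.0578 109.5289]
```

Request:
drive_tool(series=[1, 3.6, 3.1, 20, 0, 0, 0, 1, 0, 0, 25, 0, 0, 0, 1, 0, 0, 25, 0, 0, 0, 1, 0, 0, 25, 0, 0, 0, 1, 0, 0, 14.5, 0, 0, 0, 1, 0, 0, 0, 0, 0, 0])

```text
t: 2.33
eef_pos: [0.4727, 0.2759, 0.0431]
tool_rot: [-0.001, 0.181, 0.984, -0.001]
contact_force: [0.2, -0.4, -1.1]
gripper_width: 1.001
```

```bash
python3 go.py .4751 .2713 .043 69
python3 -c "
from h import *
d=cam('scene');cv2.imwrite('pics/s2.png',cv2.resize(d['pixels'][60:340,300:580],(560,560)))"
```

```text
t 2.325 p [0.4727 0.2759 0.0431] jaw 69.1951263870066 tilt [-0.0016 -0.0008] F [ 0.2011 -0.4335 -1.1051] w 1.0010719091494555 q [-0.7113  0.5641  0.0883  2.0129 -0.088   0.5699  0.6452]
turn [-0.0013 -0.0012  0.0034] shift now [-3.8362 -3.4173  0.088 ] shift after turn [-3.8477 -3.4043  0.088 ]
```

View pics/s2.png

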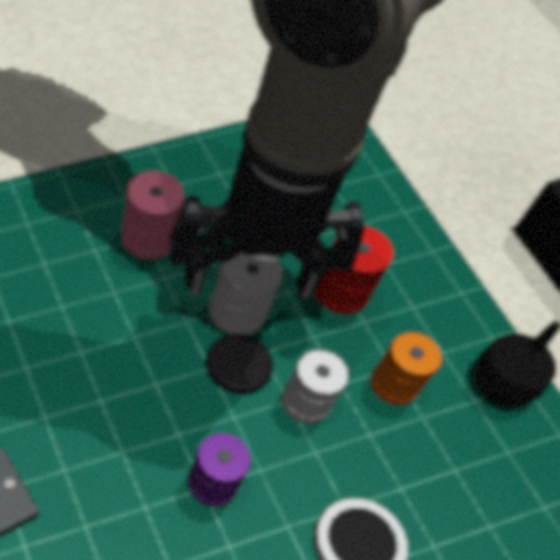

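The gripper straddles the grey third post, with the fingers clear of red and pink. The previous reading was taken before the arm settled, so I'll undo that shift and then close.

Request:
drive_tool(series=[1, -3.8, -3.4, 0, 0, 0, 0, 1, 0, 0, 0, 0, 0, 0, -1, 0, 0, 0, 0, 0, 0, -1, 0, 0, 0, 0, 0, 0, -1, 0, 0, 0, 0, 0, 0, -1, 0, 0, 0, 0, 0, 0, -1, 0, 0, 0, 0, 0, 0, -1, 0, 0, 0, 0, 0, 0], force=60)

```text
t: 3.38
eef_pos: [0.476, 0.2714, 0.0443]
tool_rot: [0.0, 0.181, 0.983, 0.0]
contact_force: [-1.4, 0.1, 5.3]
gripper_width: 0.574
```

```bash
python3 go.py .6109 -.1814 .160 10.5
```

```text
t 3.375 p [0.476  0.2714 0.0443] jaw 69.1545111567599 tilt [0.0003 0.0005] F [-1.3533  0.1256  5.3468] w 0.5741041948177701 q [-0.7015  0.5619  0.0885  2.0128 -0.0877  0.5699  0.6543]
turn [ 0.0006 -0.0001  1.0237] shift now [-287.2392 -375.0981 -115.8438] shift after turn [-469.8172   50.1416 -115.6819]
```

Request:
drive_tool(series=[-1, 0, 0, -20, 0, 0, 0, -1, 0, 0, -40, 0, 0, 0, -1, 0, 0, -40, 0, 0, 0, -1, 0, 0, -16, 0, 0, 0.1706, -1, 0, 0, 0, 0, 0, 0.1706, -1, 0, 0, 0, 0, 0, 0.1706, -1, 0, 0, 0, 0, 0, 0.1706, -1, 0, 0, 0, 0, 0, 0.1706, -1, 0, 0, 0, 0, 0, 0.1706])

```text
t: 4.5
eef_pos: [0.4753, 0.271, 0.1594]
tool_rot: [-0.0, 0.641, 0.767, -0.0]
contact_force: [-0.5, 0.1, -1.4]
gripper_width: 0.575
```

Request:
drive_tool(series=[-1, -30, 3, 0, 0, 0, 0, -1, -46, 5, 0, 0, 0, 0, -1, -48, 5, 0, 0, 0, 0, -1, -48, 5, 0, 0, 0, 0, -1, -48, 5, 0, 0, 0, 0, -1, -48, 5, 0, 0, 0, 0, -1, -48, 5, 0, 0, 0, 0, -1, -48, 5, 0, 0, 0, 0, -1, -46, 5, 0, 0, 0, 0, -1, -30, 3, 0, 0, 0, 0, -1, -30, 4, 0, 0, 0, 0, -1, 0, 0, 0, 0, 0, 0])

```text
t: 6.0
eef_pos: [0.6102, -0.185, 0.1594]
tool_rot: [0.0, 0.641, 0.768, -0.001]
contact_force: [-1.2, 1.0, -2.0]
gripper_width: 0.57
```

Request:
drive_tool(series=[-1, 0, 0, 0, 0, 0, 0, -1, 0, 0, 0, 0, 0, 0])

```text
t: 6.25
eef_pos: [0.6105, -0.1802, 0.1595]
tool_rot: [-0.001, 0.639, 0.769, 0.0]
contact_force: [0.4, 1.3, -1.8]
gripper_width: 0.577
```

```bash
python3 go.py .6109 -.1814 .100 10.5
python3 -c "
from h import *
d=cam('scene');p=d['pixels'];t=cam('top')['pixels']
cv2.imwrite('pics/s3.png',np.hstack([cv2.resize(p[200:460,40:340],(450,390)),cv2.resize(t[80:280,330:510],(350,390))]))"
```

```text
t 6.25 p [ 0.6105 -0.1802  0.1595] jaw 10.613440041985633 tilt [-0.0007  0.001 ] F [ 0.3865  1.2534 -1.7756] w 0.5772229783799446 q [-0.1167  0.542   0.4239  1.7574 -0.2749  0.9019  0.6108]
turn [-0.0005 -0.0011  0.002 ] shift now [-1.2867  0.1794 59.4741] shift after turn [-1.2211  0.1522 59.4756]
```

View pics/s3.png

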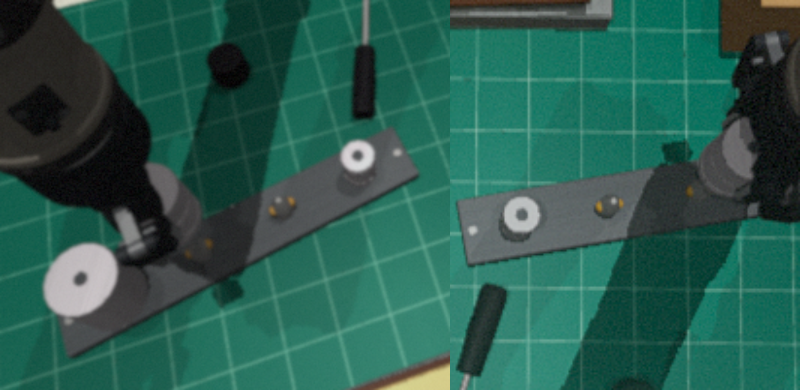

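The post is held upright above the stud, clear of the largest post. I'll lower it onto the balls while watching the force.

Request:
drive_tool(series=[-1, -1, 0, 20, 0, 0, 0, -1, 0, 0, 25, 0, 0, 0, -1, 0, 0, 15, 0, 0, 0, -1, 0, 0, 10, 0, 0, 0, -1, 0, 0, 10, 0, 0, 0, -1, 0, 0, 0, 0, 0, 0, -1, 0, 0, 0, 0, 0, 0])

```text
t: 7.22
eef_pos: [0.6113, -0.183, 0.0803]
tool_rot: [0.0, 0.639, 0.769, 0.0]
contact_force: [-0.0, -0.1, -2.0]
gripper_width: 0.574
```

```bash
python3 go.py .6109 -.1814 .0563 10.5
```

```text
t 7.225 p [ 0.6113 -0.183   0.0803] jaw 10.498881606126629 tilt [ 0.0009 -0.0002] F [-0.0186 -0.1162 -1.9537] w 0.5740866885834394 q [-0.0777  0.645   0.3777  1.7961 -0.3271  0.7615  0.6532]
turn [ 0.0009  0.0004 -0.    ] shift now [ 1.6758 -0.0699 23.9809] shift after turn [ 1.6673 -0.0494 23.9815]
```

Request:
drive_tool(series=[-1, 1, 0, 4, 0, 0, 0, -1, 0, 0, 4, 0, 0, 0, -1, 0, 0, 5, 0, 0, 0, -1, 0, 0, 5, 0, 0, 0, -1, 0, 0, 5, 0, 0, 0, -1, 0, 0, 1.5, 0, 0, 0, -1, 0, 0, 0, 0, 0, 0, -1, 0, 0, 0, 0, 0, 0])

```text
t: 8.22
eef_pos: [0.6105, -0.1816, 0.0563]
tool_rot: [-0.0, 0.639, 0.769, 0.0]
contact_force: [-4.9, 1.1, 14.2]
gripper_width: 0.571
```

```bash
python3 go.py .6109 -.1814 .0563 10.5
```

```text
t 8.225 p [ 0.6105 -0.1816  0.0563] jaw 10.508375757131361 tilt [-0.0004  0.001 ] F [-4.8538  1.074  14.1661] w 0.570537130078852 q [-0.0671  0.6772  0.3609  1.8051 -0.3429  0.7218  0.6643]
turn [-0.0002 -0.0011  0.0001] shift now [0.13   0.4579 0.0035] shift after turn [0.1301 0.4578 0.0034]
```

Request:
drive_tool(series=[-1, 0, 0, 1, 0, 0, 0, -1, 0, 0, 1, 0, 0, 0, -1, 0, 0, 0, 0, 0, 0])

```text
t: 8.6
eef_pos: [0.6105, -0.1817, 0.0562]
tool_rot: [-0.001, 0.639, 0.769, 0.001]
contact_force: [-10.3, 3.7, 29.4]
gripper_width: 0.572
```

```bash
python3 go.py .6109 -.1814 .0563 10.5
```

```text
t 8.6 p [ 0.6105 -0.1817  0.0562] jaw 10.499770348190342 tilt [-0.0001  0.0019] F [-10.2845   3.7217  29.3597] w 0.5724552295722064 q [-0.0662  0.6773  0.3603  1.8049 -0.3438  0.7219  0.6654]
turn [ 0.0002 -0.0019 -0.    ] shift now [ 0.2194  0.4119 -0.0672] shift after turn [ 0.2193  0.4119 -0.0677]
```

The force rose to 29 N with no motion, so the post is bottomed on the rail. I'll release it and go up.

Request:
drive_tool(series=[-1, 0, 0, -2, 0, 0, 0, 1, 0, 0, 0, 0, 0, 0, 1, 0, 0, 0, 0, 0, 0, 1, 0, 0, 0, 0, 0, 0, 1, 0, 0, 0, 0, 0, 0, 1, 0, 0, -20, 0, 0, 0, 1, 0, 0, -40, 0, 0, 0, 1, 0, 0, -40, 0, 0, 0, 1, 0, 0, 0, 0, 0, 0])

```text
t: 9.72
eef_pos: [0.6131, -0.183, 0.1603]
tool_rot: [0.004, 0.64, 0.769, 0.002]
contact_force: [0.5, -0.3, -0.4]
gripper_width: 1.0
```

```bash
python3 go.py .5767 .2873 .150 -15
python3 -c "
from h import *
d=cam('scene');p=d['pixels'];t=cam('top')['pixels']
cv2.imwrite('pics/s4.png',np.hstack([cv2.resize(p[200:460,40:340],(450,390)),cv2.resize(t[80:280,330:570],(350,390))]))"
```

```text
t 9.725 p [ 0.6131 -0.183   0.1603] jaw 10.481487054175005 tilt [ 0.0079 -0.0015] F [ 0.4949 -0.2915 -0.3749] w 1.0004970948885068 q [-0.1161  0.5424  0.4277  1.7556 -0.2786  0.8954  0.6143]
turn [0.008  0.0012 0.4447] shift now [469.0912  49.6537   9.3121] shift after turn [ 444.8297 -156.9052   10.2988]
```

View pics/s4.png

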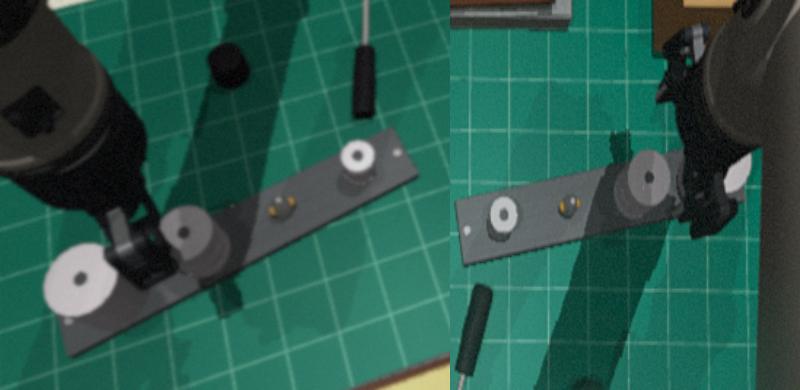

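Third sits upright and flush on its stud. Now the second post.

Request:
drive_tool(series=[1, 0, 0, 0, 0, 0, 0.1482, 1, 0, 0, 0, 0, 0, 0.1482, 1, 0, 0, 0, 0, 0, 0.1482, 1, 40, -14, 0, 0, 0, 0, 1, 55, -19, 0, 0, 0, 0, 1, 55, -19, 0, 0, 0, 0, 1, 55, -19, 0, 0, 0, 0, 1, 55, -20, 0, 0, 0, 0, 1, 55, -20, 0, 0, 0, 0, 1, 55, -20, 0, 0, 0, 0, 1, 45, -15, 0, 0, 0, 0, 1, 30, -11, 0, 0, 0, 0])

```text
t: 11.32
eef_pos: [0.5723, 0.2915, 0.154]
tool_rot: [-0.0, 0.792, 0.61, -0.001]
contact_force: [-0.2, -0.2, 0.0]
gripper_width: 0.992
```

Request:
drive_tool(series=[0.7, 0, 0, 0, 0, 0, 0, 0.7, 0, 0, 0, 0, 0, 0, 0.7, 0, 0, 0, 0, 0, 0, 0.7, 0, 0, 0, 0, 0, 0])

```text
t: 11.82
eef_pos: [0.5742, 0.2872, 0.1554]
tool_rot: [0.0, 0.794, 0.608, -0.0]
contact_force: [-0.5, -0.4, 0.3]
gripper_width: 0.851
```

```bash
python3 go.py .5767 .2873 .037 -15
```

```text
t 11.825 p [0.5742 0.2872 0.1554] jaw -15.080683584284705 tilt [-0.     -0.0002] F [-0.5366 -0.356   0.3033] w 0.8509206217780808 q [-0.9287  0.5729  0.5169  1.7514 -0.3462  0.9091 -0.5281]
turn [ 0.      0.0002 -0.0014] shift now [  0.722    2.3658 118.3689] shift after turn [  0.6893   2.3686 118.369 ]
```

Request:
drive_tool(series=[0.7, 0.7, 2.4, 20, 0, 0, 0, 0.7, 0, 0, 30, 0, 0, 0, 0.7, 0, 0, 30, 0, 0, 0, 0.7, 0, 0, 23, 0, 0, 0, 0.7, 0, 0, 15, 0, 0, 0, 0.7, 0, 0, 0, 0, 0, 0, 0.7, 0, 0, 0, 0, 0, 0, 0.7, 0, 0, 0, 0, 0, 0])

```text
t: 12.82
eef_pos: [0.5771, 0.289, 0.0383]
tool_rot: [0.0, 0.793, 0.609, 0.001]
contact_force: [0.1, 0.5, -0.0]
gripper_width: 0.852
```

```bash
python3 go.py .5767 .2873 .037 -15
```

```text
t 12.825 p [0.5771 0.289  0.0383] jaw -14.968113819569934 tilt [0.0015 0.001 ] F [ 0.0654  0.4633 -0.0095] w 0.8518700768918221 q [-0.8637  0.7282  0.4287  1.7934 -0.4366  0.7133 -0.4575]
turn [ 0.0012 -0.0013  0.0006] shift now [-1.6983  0.0416  1.307 ] shift after turn [-1.6965  0.0441  1.3092]
```

Request:
drive_tool(series=[0.7, -1.2, 0, 1, 0, 0, 0, -1, 0, 0, 0, 0, 0, 0, -1, 0, 0, 0, 0, 0, 0, -1, 0, 0, 0, 0, 0, 0, -1, 0, 0, 0, 0, 0, 0, -1, 0, 0, 0, 0, 0, 0, -1, 0, 0, 0, 0, 0, 0])

```text
t: 13.7
eef_pos: [0.5762, 0.2876, 0.0367]
tool_rot: [-0.0, 0.793, 0.609, 0.0]
contact_force: [-1.6, -0.4, 4.7]
gripper_width: 0.458
```

```bash
python3 go.py .5957 -.0978 .156 10.5
```

```text
t 13.7 p [0.5762 0.2876 0.0367] jaw -14.970432988949762 tilt [0.0001 0.0003] F [-1.6182 -0.4044  4.6775] w 0.45802586942305357 q [-0.8619  0.7293  0.4273  1.7961 -0.4374  0.711  -0.4554]
turn [ 0.     -0.0004 -0.4445] shift now [-367.22    118.3839 -119.4132] shift after turn [-382.479   -51.0579 -119.2799]
```

Request:
drive_tool(series=[-1, 0, 0, -20, 0, 0, 0, -1, 0, 0, -40, 0, 0, 0, -1, 0, 0, -40, 0, 0, 0, -1, 0, 0, -20, 0, 0, -0.1482, -1, 0, 0, 0, 0, 0, -0.1482, -1, 0, 0, 0, 0, 0, -0.1482])

```text
t: 14.45
eef_pos: [0.5763, 0.2874, 0.1577]
tool_rot: [0.0, 0.638, 0.77, 0.001]
contact_force: [-0.4, -2.1, -2.0]
gripper_width: 0.454
```

Request:
drive_tool(series=[-1, -30, -4, 0, 0, 0, 0, -1, -46, -6, 0, 0, 0, 0, -1, -48, -7, 0, 0, 0, 0, -1, -48, -6, 0, 0, 0, 0, -1, -48, -7, 0, 0, 0, 0, -1, -48, -6, 0, 0, 0, 0, -1, -46, -6, 0, 0, 0, 0, -1, -40, -5, 0, 0, 0, 0, -1, -28.5, -4, 0, 0, 0, 0, -1, 0, 0, 0, 0, 0, 0, -1, 0, 0, 0, 0, 0, 0, -1, 0, 0, 0, 0, 0, 0])

```text
t: 15.95
eef_pos: [0.5959, -0.0963, 0.1564]
tool_rot: [-0.0, 0.639, 0.77, 0.0]
contact_force: [0.7, -0.2, -1.7]
gripper_width: 0.454
```

Request:
drive_tool(series=[-1, 0, 0, 0, 0, 0, 0, -1, 0, 0, 0, 0, 0, 0])

```text
t: 16.2
eef_pos: [0.5958, -0.0973, 0.1563]
tool_rot: [-0.0, 0.639, 0.769, 0.0]
contact_force: [-0.3, 0.0, -1.6]
gripper_width: 0.456
```

```bash
python3 go.py .5957 -.0978 .076 10.5
python3 -c "
from h import *
d=cam('scene');p=d['pixels'];t=cam('top')['pixels']
cv2.imwrite('pics/s5.png',np.hstack([cv2.resize(p[200:460,40:340],(450,390)),cv2.resize(t[80:280,330:570],(350,390))]))"
```

```text
t 16.2 p [ 0.5958 -0.0973  0.1563] jaw 10.560478282091497 tilt [-0.      0.0001] F [-0.3474  0.0236 -1.5704] w 0.45643131052759894 q [-0.2744  0.4988  0.4451  1.8428 -0.2752  0.8609  0.4887]
turn [-0.     -0.0001  0.0011] shift now [-0.5094 -0.1643 80.2949] shift after turn [-0.4978 -0.165  80.295 ]
```

View pics/s5.png

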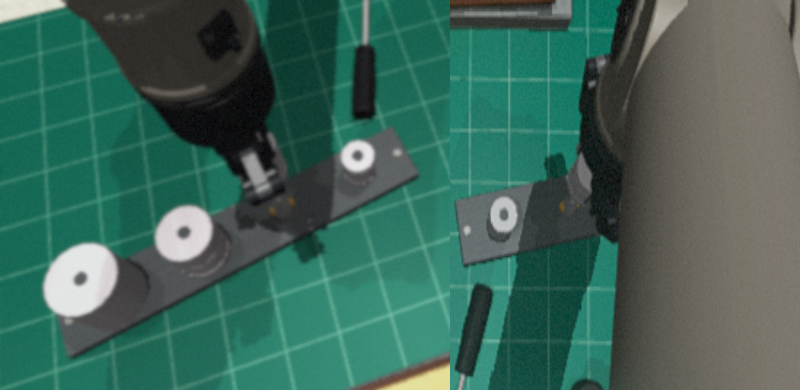

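Second is held upright over the empty stud beside the smallest post, and third is still flush. Lowering.

Request:
drive_tool(series=[-1, -0.5, 0, 20, 0, 0, 0, -1, 0, 0, 25, 0, 0, 0, -1, 0, 0, 18, 0, 0, 0, -1, 0, 0, 12, 0, 0, 0, -1, 0, 0, 10, 0, 0, 0, -1, 0, 0, 0, 0, 0, 0, -1, 0, 0, 0, 0, 0, 0])

```text
t: 17.18
eef_pos: [0.5963, -0.0985, 0.0718]
tool_rot: [0.0, 0.639, 0.769, 0.0]
contact_force: [-0.1, 0.6, -1.8]
gripper_width: 0.455
```

```bash
python3 go.py .5957 -.0978 .0487 10.5
```

```text
t 17.175 p [ 0.5963 -0.0985  0.0718] jaw 10.503274409532763 tilt [ 0.001  -0.0001] F [-0.1215  0.5608 -1.7699] w 0.4546157405670699 q [-0.2253  0.6157  0.3861  1.884  -0.3419  0.7056  0.5428]
turn [0.001  0.0003 0.0001] shift now [ 0.8485 -0.4773 23.1303] shift after turn [ 0.8416 -0.4542 23.131 ]
```

Request:
drive_tool(series=[-1, 0.5, 0, 4, 0, 0, 0, -1, 0, 0, 4, 0, 0, 0, -1, 0, 0, 5, 0, 0, 0, -1, 0, 0, 5, 0, 0, 0, -1, 0, 0, 5, 0, 0, 0, -1, 0, 0, 0.5, 0, 0, 0, -1, 0, 0, 0, 0, 0, 0, -1, 0, 0, 0, 0, 0, 0])

```text
t: 18.18
eef_pos: [0.5957, -0.0979, 0.0486]
tool_rot: [-0.0, 0.639, 0.769, 0.0]
contact_force: [-4.7, 1.1, 13.4]
gripper_width: 0.459
```

Request:
drive_tool(series=[-1, 0, 0, 1, 0, 0, 0, -1, 0, 0, 1, 0, 0, 0, -1, 0, 0, 0, 0, 0, 0])

```text
t: 18.55
eef_pos: [0.5957, -0.098, 0.0485]
tool_rot: [-0.001, 0.64, 0.769, 0.001]
contact_force: [-9.5, 3.2, 30.6]
gripper_width: 0.455
```

Same signature as before: at the expected height (z 0.0485), and the force climbs to about 30 N without motion. Release and move well clear.

Request:
drive_tool(series=[-1, 0, 0, -2, 0, 0, 0, 1, 0, 0, 0, 0, 0, 0, 1, 0, 0, 0, 0, 0, 0, 1, 0, 0, 0, 0, 0, 0, 1, 0, 0, 0, 0, 0, 0, 1, 0, 0, -20, 0, 0, 0, 1, 0, 0, -50, 0, 0, 0, 1, 0, 0, -50, 0, 0, 0, 1, 40, 0, -20, 0, 0, 0, 1, 50, 0, 0, 0, 0, 0, 1, 50, 0, 0, 0, 0, 0, 1, 50, 0, 0, 0, 0, 0])

```text
t: 20.05
eef_pos: [0.561, 0.0903, 0.1894]
tool_rot: [0.0, 0.64, 0.769, 0.001]
contact_force: [-0.5, 0.6, -0.1]
gripper_width: 0.995
```

Request:
drive_tool(series=[1, 50, 0, 0, 0, 0, 0, 1, 50, 0, 0, 0, 0, 0, 1, 50, 0, 0, 0, 0, 0, 1, 40, 0, 0, 0, 0, 0, 1, 0, 0, 0, 0, 0, 0, 1, 0, 0, 0, 0, 0, 0])

```text
t: 20.8
eef_pos: [0.5268, 0.275, 0.1887]
tool_rot: [0.0, 0.64, 0.769, 0.0]
contact_force: [-0.3, -1.0, 0.5]
gripper_width: 1.005
```

```bash
python3 - <<'E'
from m import *
T=cam('top');S=cam('scene')
A=np.array([.58,-.0143]);B=np.array([.6264,-.2649])
for nm,z,k in (('small',.056,0),('second',.066,1),('third',.078,2),('large',.088,3)):
    P=[*(A+(B-A)*k/3),z]
    for d in (T,S):
        try: print(nm,np.round(P,4),*[np.round(q,4) for q in disc(d,*proj(d,P)[0],z,0)])
        except Exception as e: print(nm,'hidden',e)
cv2.imwrite('pics/s6.png',np.hstack([cv2.resize(S['pixels'][200:460,40:340],(450,390)),cv2.resize(T['pixels'][80:280,330:570],(350,390))]))
o=bot.get_obs();print(o['t'],o['contact_force'],o['eef_pos'])
E
```

```text
small [ 0.58   -0.0143  0.056 ] [366.3132 189.713 ] [17.9128 18.3457] [ 0.5792 -0.0145  0.056 ]
small [ 0.58   -0.0143  0.056 ] [277.9839 303.6648] [20.2646 22.4237] [ 0.581  -0.0138  0.056 ]
second [ 0.5955 -0.0978  0.066 ] [415.7913 179.9275] [22.2293 22.7448] [ 0.5954 -0.0982  0.066 ]
second [ 0.5955 -0.0978  0.066 ] [222.8565 328.9979] [25.8313 29.251 ] [ 0.597  -0.0971  0.066 ]
third [ 0.6109 -0.1814  0.078 ] [465.9951 170.5723] [28.1166 29.141 ] [ 0.6101 -0.1807  0.078 ]
third [ 0.6109 -0.1814  0.078 ] [162.1293 355.283 ] [33.8465 40.5156] [ 0.6116 -0.1793  0.078 ]
large [ 0.6264 -0.2649  0.088 ] [518.3488 160.9067] [33.899 35.5  ] [ 0.6254 -0.2655  0.088 ]
large [ 0.6264 -0.2649  0.088 ] [ 93.2345 386.2113] [42.0927 54.3774] [ 0.6271 -0.2641  0.088 ]
20.9 [-0.06335749 -0.53344916  0.70739161] [0.52704157 0.27406469 0.18845988]
```

View pics/s6.png

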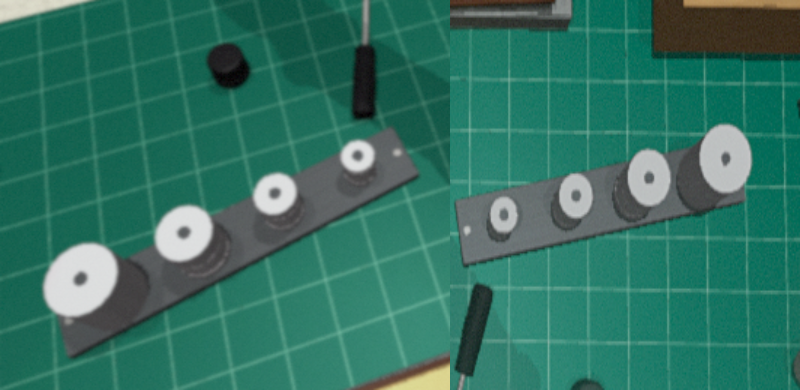

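All four posts stand upright in order of size. The measured tops agree with the flush heights in both views, and the gripper is clear.

```bash
python3 -c "
from station import bot
print(bot.hand_in())"
```

```text
the job is handed in; nothing more can be done
None
```

Both loose grey aluminium posts are back on the rail, and the job was handed in at about 21 s of the 54 s allowed. The 50 mm third post is on the stud next to the largest. The 40 mm second post is on the stud next to the smallest, which I left where it was.

**Seating:** each post stopped at the expected flush height. Pressing harder raised the vertical force to about 30 N with no further movement, so both are fully down on the rail.

**Final look:** with the gripper well clear, the four posts run upright in size order. In both views their tops lie within about 2 mm of the computed stud positions at flush height, which is the calibration limit. The largest difference was about 2 mm in y for the third post in the scene view; I put it down to calibration and play on the stud.

**Disagreement along the way:** one pose reading before the first grasp was taken while the arm was still settling and was off by about 5 mm. I corrected it before closing the gripper. No check failed.

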